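# Poise the red brush over the panel

### The job

Take the red-handled flat brush by its wooden handle, draw it out of the slanted brush stand, and turn it over so that its bristles slant downward at about 45 degrees. Finish still holding it, motionless, with the bristles about a hand's breadth (100 mm) above the middle of the small painting panel, ready for the first stroke; the brush must not touch the panel at any time. Leave the other two brushes standing in the stand, and the paint pot and the saucer where they are.

Things in the scene. Friction and masses are not known exactly. Their poses are not given: they have to be found in the camera images.
- stand: Slanted brush stand of pale wood, 118 (x) by 239 (y) by 94 mm high, fixed; origin: centre of its underside; z up, x: the way the brushes lean. Three brushes stand in a row at y = -75, 0, +75 mm (any order), leaning about 54 degrees from vertical towards +x, bristles up. They sit loosely, 57 mm deep in two drilled shelves: 9 mm tails in 11 mm holes, free once drawn 57 mm along the brush's axis.
- red_brush_grip (a point): Middle of the red-handled flat brush, on its axis. z axis: along the brush from butt to bristles. Here the red wooden handle is a 13 mm round bar (from 105 to 172 mm from the butt; 9 mm below 85 mm). Steel ferrule from 190 mm, golden bristles 24 mm broad from 248 to 295 mm, the end. About 45 g, balanced near this point. At the start the stand's upper face, square to the brush, is 91 mm down the handle.
- red_brush_tip (a point): The end of the red brush's bristles, on its axis, 147 mm from the middle.
- red_brush_butt (a point): The butt end of the red brush's handle, on its axis, 148 mm from the middle; seated in the stand at the start.
- panel_middle (a point): The middle of the upper face of the small wooden painting panel, 160 mm (x) by 200 mm (y) by 19 mm thick, lying flat and fast on the table, begun with blocks of green, blue and yellow. z up.
- black_brush_grip (a point): Bystander: middle of a like brush with a black handle and round head, in the stand (origin as for the red brush).
- blue_brush_grip (a point): Bystander: middle of a like brush with a dark blue handle and a smaller round head, in the stand (origin as for the red brush).
- paint_pot: Bystander: closed paint pot with a white lid, 54 mm across, 58 mm high; origin: centre of its underside.
- saucer: Bystander: white mixing saucer with paint dabs, 116 mm across, 15 mm high; origin: centre of its underside.

How it is judged:
By the outcome, as a careful person would: the job done as asked, in the order asked, and still so for the second after the job is handed in, while the arm keeps its last pose, push and grip.
It also fails if it takes over 46 s, if anything falls off the work surface, if the arm or the gripper's body presses on something with over 40 N, if the wrist force passes 120 N, or if a joint passes its speed limit or range.

### The arm

A 6-joint arm with a two-finger parallel gripper is mounted at the origin on the work surface. World frame = base frame: x ahead of the robot, y to its left, z up, the work surface at z = 0. Lengths are in m, angles in rad, forces in N, time in s.
With the tool pointing down it reaches from about 0.275 to 0.825 m from the base axis. Payload 4.9 kg.
Tool frame: the origin (TCP) lies midway between the tips of the shut fingers; the grasp point (between the pads) lies 19 mm behind it (bot.grip_depth is the distance from the TCP to the grasp point, in m); y points along the fingers, x is the direction in which the jaws open and shut, and the axes are right-handed (so a half turn about y gives the same grasp; the last joint's range is limited). The gripper opens to 85 mm and grips with 20 to 120 N. Pads are 22 mm wide; open, the fingers measure 114 mm over their backs; the gripper's body (76 mm by 85 mm) begins 54 mm behind the grasp point. The pads swing forward as they close: fully open they stand 13 mm farther back than shut.
Start: joints at [1.129, 0.326, -0.193, 1.052, 0, 1.437], TCP at [0.167, 0.524, 0.231] pointing down, gripper open.
Joint ranges: [-2.65, 2.65], [-0.97, 1.79], [-1.3, 1.35], [-1.93, 2.1], [-1.47, 1.37], [-3.14, 3.14]. Speed limits (rad/s): [2.57, 2.57, 3.14, 3.14, 3.14, 3.14].

### API

Orientations are given as a unit quaternion [w, x, y, z].
In Python, from cell import bot gives the robot as it stands. Calls block until the motion is done:
- bot.move_pose(position, orientation): joint-space move of the TCP to a pose.
- bot.move_linear(position, speed=0.15, rotation=None, until_force=None): straight line of the TCP; rotation=None keeps the orientation; speed is the mean speed in m/s. With until_force (N) it stops when the force on the tool has changed by that much, and returns True; else False.
- bot.goto_joints(angles): joint-space move.
- bot.set_gripper(opening, grasp_force=None): opening from 0.0 (shut) to 1.0 (fully open); grasp_force is the grip in N (None keeps the last); returns when the fingers have stopped.
- bot.wait(seconds).
- bot.solve_ik(position, orientation): joint angles nearest the present ones, or None.
- bot.camera(name): name is "scene" or "top" or "wrist"; returns the picture (400x640x3 uint8, red, green, blue); there is no depth.
- bot.calibration(name): a dict with "mtx" (3x3 intrinsics, pixels), "k1" (the pictures are not rectified: a ray, as slopes to the right and down, at radius r is drawn at 1 + k1 r^2 times it, then the intrinsics apply), "extrinsics" (4x4, takes a point from world to camera coordinates); the wrist camera has in their place "hand_eye" (4x4, takes a point from camera to tool coordinates, whose origin is the TCP and whose axes are the tool frame's). Camera axes: x right, y down, z forward; pixel columns grow to the right and rows downward; lengths in m; the calibration is good to about 2 mm. A picture is of the moment at which its call begins: read the wrist's pose just before it. calibration takes no time and is no camera call.
A pose or a line that the arm cannot do raises bot.PlanningError and nothing moves.
- bot.close_job(): hands the job in, once; it reports no verdict.
Trained networks look in the newest picture that a camera, given by its name, has taken for a name from the list of things; names that differ only in an ending like _2 or _b are one class to them, and where a whole thing is asked for, a point or a joint stands for the part that bears it (a point fixed in the world has none). Each returns a list of dicts, best first, with "confidence" (0 to 1); they miss things now and then, are a little off and sometimes report something else, mostly with a low value. They report only what shows in the picture. A call takes as long as a camera call.
- bot.search_frame(camera, thing): "bbox" ([left, top, width, height] in pixels, round what is visible of it).
Readings, each from a call of its own:
- bot.read_clock(): time.
- bot.read_joint_positions(): joint angles.
- bot.read_joint_vel(): joint speeds.
- bot.read_joint_efforts(): joint torques, N m.
- bot.read_position(): TCP position.
- bot.read_tool_rot(): TCP orientation.
- bot.read_ft_force(): force on the tool from outside, world axes, zero at the start.
- bot.read_moment(): the same for the moment, N m.
- bot.read_gripper_width(): opening from 0.0 (shut) to 1.0 (fully open).
Only numpy, scipy, OpenCV 4.12 (cv2) and the standard library are available. Lean on these libraries where they do the work, as an engineer would, in place of code of your own. Each camera call takes 0.05 s, during which the arm holds its last target.

## Working session

There is one attempt and no reset: what is moved stays moved. The work goes in short steps, each a Python script; the robot and the scene stay as the last script left them, time stands still between calls to the robot, and variables do not carry over. Pictures are saved under pics/ and viewed, and the job is handed in when it is done.

```bash
ls; mkdir -p pics
python3 - <<'E'
from cell import bot
import cv2, numpy as np
for c in ["scene","top","wrist"]:
    im=bot.camera(c); cv2.imwrite(f"pics/{c}0.png",im[:,:,::-1])
    for t in ["stand","red_brush_grip","panel_middle","black_brush_grip","blue_brush_grip","paint_pot","saucer"]:
        try: r=bot.search_frame(c,t)
        except Exception as e: r=e
        print(c,t,[(round(x["confidence"],2),np.round(x["bbox"]).tolist()) for x in r[:2]] if isinstance(r,list) else r)
    k=bot.calibration(c); print({a:np.round(np.array(b),4).tolist() for a,b in k.items()})
print(bot.read_clock(),bot.read_tool_rot(),bot.read_position(),bot.grip_depth)
E
```

```text
pics
scene stand [(0.61, [353.0, 195.0, 103.0, 94.0]), (0.34, [245.0, 228.0, 43.0, 38.0])]
scene red_brush_grip [(0.75, [373.0, 255.0, 55.0, 23.0])]
scene panel_middle [(0.91, [236.0, 158.0, 90.0, 69.0]), (0.35, [335.0, 217.0, 46.0, 13.0])]
scene black_brush_grip [(0.51, [351.0, 232.0, 52.0, 20.0])]
scene blue_brush_grip [(0.55, [329.0, 218.0, 53.0, 14.0])]
scene paint_pot [(0.93, [333.0, 304.0, 20.0, 24.0])]
scene saucer [(0.59, [244.0, 230.0, 45.0, 36.0]), (0.34, [372.0, 254.0, 56.0, 23.0])]
{'mtx': [[518.0193, 0.0, 319.8406], [0.0, 518.0193, 203.6138], [0.0, 0.0, 1.0]], 'k1': -0.1631, 'extrinsics': [[-0.5682, 0.8228, 0.0143, 0.3523], [0.6451, 0.4562, -0.613, -0.2617], [-0.5109, -0.339, -0.79, 1.64], [0.0, 0.0, 0.0, 1.0]]}
top stand [(0.94, [196.0, 218.0, 105.0, 63.0])]
top red_brush_grip [(0.82, [219.0, 147.0, 10.0, 104.0])]
top panel_middle []
top black_brush_grip [(0.85, [242.0, 152.0, 19.0, 108.0])]
top blue_brush_grip [(0.78, [276.0, 169.0, 15.0, 79.0]), (0.54, [345.0, 199.0, 85.0, 73.0])]
top paint_pot [(0.76, [244.0, 136.0, 22.0, 24.0])]
top saucer [(0.57, [336.0, 150.0, 40.0, 38.0])]
{'mtx': [[390.2221, 0.0, 321.9484], [0.0, 390.2221, 205.8556], [0.0, 0.0, 1.0]], 'k1': -0.053, 'extrinsics': [[0.0012, -0.9995, 0.0328, -0.0411], [-0.9894, -0.0059, -0.1448, 0.5817], [0.145, -0.0322, -0.9889, 0.9724], [0.0, 0.0, 0.0, 1.0]]}
wrist stand [(0.58, [118.0, 397.0, 47.0, 3.0])]
wrist red_brush_grip []
wrist panel_middle []
wrist black_brush_grip []
wrist blue_brush_grip []
wrist paint_pot []
wrist saucer []
{'mtx': [[278.1847, 0.0, 321.779], [0.0, 278.1847, 198.8144], [0.0, 0.0, 1.0]], 'k1': -0.0237, 'hand_eye': [[1.0, 0.0012, 0.0007, -0.0006], [-0.0003, -0.2652, 0.9642, -0.1433], [0.0013, -0.9642, -0.2652, 0.0684], [0.0, 0.0, 0.0, 1.0]]}
1.2 [-0.57072034  0.57075333  0.41742206 -0.41746587] [0.16661679 0.52415238 0.23125079] 0.0187
```

View images.

View pics/scene0.png

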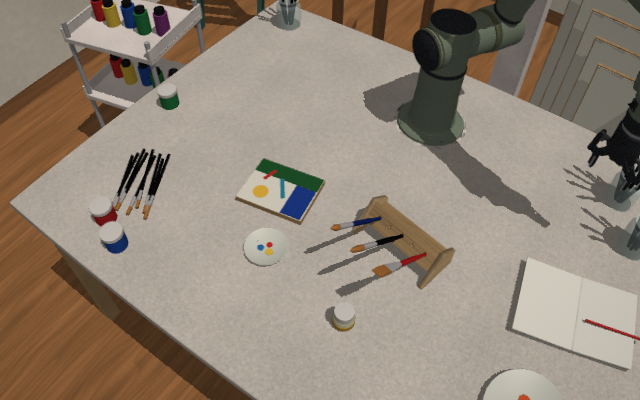

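View pics/top0.png

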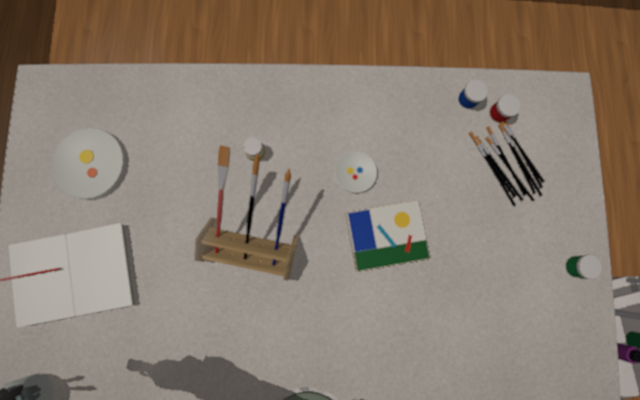

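View pics/wrist0.png

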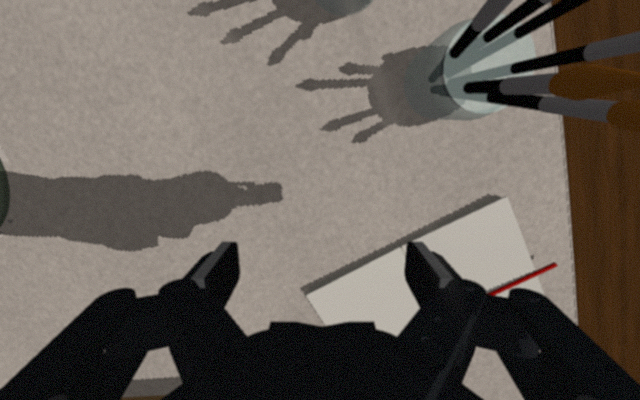

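Run:
```python
import cv2
a=cv2.imread("pics/scene0.png")[180:300,320:460]; cv2.imwrite("pics/s1.png",cv2.resize(a,None,fx=5.5,fy=5,interpolation=cv2.INTER_CUBIC)[:, :800])
cv2.imwrite("pics/s1.png",cv2.resize(a,None,fx=5,fy=5,interpolation=cv2.INTER_CUBIC))
a=cv2.imread("pics/top0.png")[135:285,190:310]; cv2.imwrite("pics/t1.png",cv2.resize(a,None,fx=4,fy=4,interpolation=cv2.INTER_CUBIC))
```

```text
(no output)
```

View pics/s1.png

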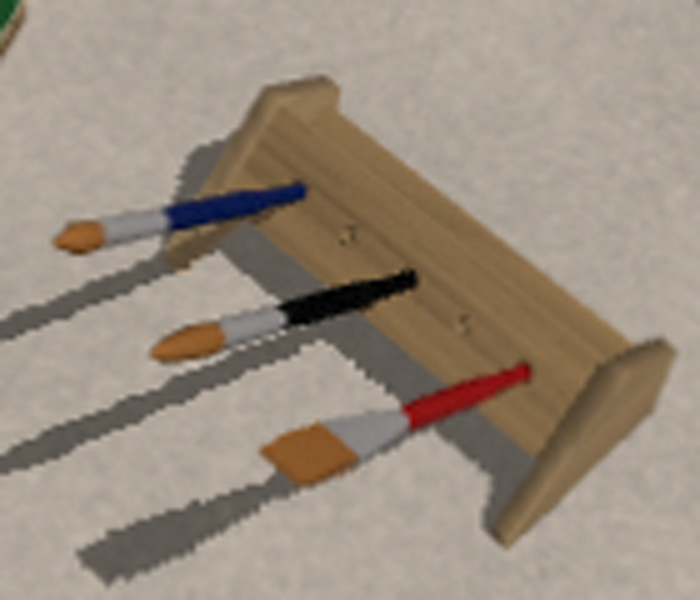

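View pics/t1.png

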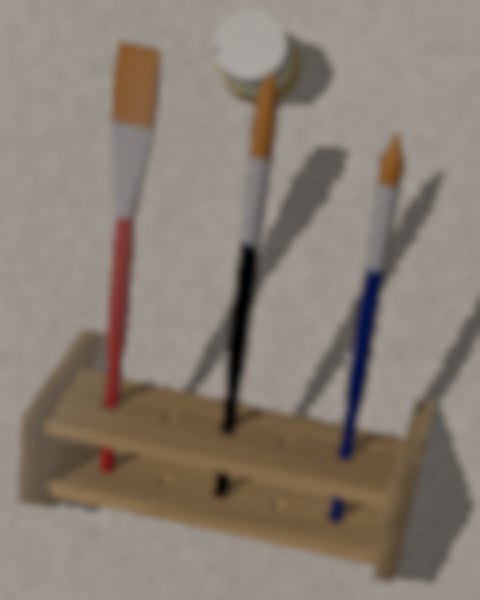

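```bash
cat > h.py <<'E'
from cell import bot
import numpy as np, cv2
from scipy.optimize import least_squares
from scipy.spatial.transform import Rotation as R
def proj(c,P,E=None):
    k=bot.calibration(c); P=np.atleast_2d(P).astype(float)
    if E is None: E=np.array(k["extrinsics"])
    q=P@E[:3,:3].T+E[:3,3]
    s=q[:,:2]/q[:,2:]; s=s*(1+k["k1"]*(s**2).sum(1,keepdims=True))
    m=np.array(k["mtx"]); return s@m[:2,:2].T+m[:2,2]
def ray(c,px,z):
    # world point on plane z
    k=bot.calibration(c);E=np.array(k["extrinsics"])
    f=lambda v: (proj(c,[v[0],v[1],z])-px).ravel()
    return least_squares(f,[.5,0]).x
def wristE():
    p=np.array(bot.read_position()); q=bot.read_tool_rot()
    T=np.eye(4);T[:3,:3]=R.from_quat(q,scalar_first=True).as_matrix();T[:3,3]=p
    return np.linalg.inv(T@np.array(bot.calibration("wrist")["hand_eye"]))
E
python3 - <<'E'
from h import *
S=[57,190,248,295]
obs={"scene":np.array([[425.4,254.4],[401.6,263.4],[388.8,268.8],[376.4,274]]),"top":np.array([[218,236.75],[220.75,189.75],[223,166.25],[224.75,146.5]])}
def pts(v,s=S):
    d=np.array([np.sin(v[4])*np.cos(v[3]),np.sin(v[4])*np.sin(v[3]),np.cos(v[4])])
    return v[:3]+d*(np.array(s)[:,None]-148)/1000
def f(v): return np.concatenate([(proj(c,pts(v))-obs[c]).ravel() for c in obs]+[[(v[4]-np.radians(54))/0.02]])
r=least_squares(f,[.6,.25,.12,0,.94]); v=r.x
print(v,np.degrees(v[3:])); print(np.round(r.fun,2)); print(pts(v,[0,148,295]))
# panel
for c,px in {"top":[[349,211],[421,203],[429,261],[356,270]],"scene":[[264,160],[324,179],[307,219],[237,195]]}.items():
    Q=np.array([ray(c,np.array(p),.019) for p in px]); print(c,np.round(Q,3).tolist(),Q.mean(0))
# pot top
b=[244,136,22,24];print("pot",ray("top",np.array([253,147]),.058),"saucer",ray("top",np.array([356,172]),.008),ray("scene",np.array([265,247]),.008))
for n in [("black",(238,430)),("blue",(346,457))]: print(n[0],ray("top",np.array(n[1])/4+[190,135],pts(v,[57])[0,2]))
print(pts(v,[57]))
E
```

```text
[ 0.57109201  0.21068707  0.11672528 -0.20596343  0.95656936] [-11.80083546  54.80738732]
[-1.03 -0.38 -1.97  0.6  -1.52  0.15  0.04 -0.72 -1.45  0.22 -0.57 -0.17
 -1.02  0.68 -1.21  1.1   0.7 ]
[[0.45269988 0.23542228 0.03142889]
 [0.57109201 0.21068707 0.11672528]
 [0.68868419 0.18611899 0.20144534]]
top [[0.572, -0.112], [0.595, -0.307], [0.44, -0.323], [0.416, -0.129]] [ 0.50564237 -0.21791692]
scene [[0.45, -0.315], [0.409, -0.132], [0.55, -0.09], [0.595, -0.295]] [ 0.5012019  -0.20788093]
pot [0.73398016 0.14197872] saucer [ 0.68118643 -0.13327702] [ 0.67921103 -0.13108586]
black [0.4849077 0.1430394]
blue [0.46836558 0.07527186]
[[0.49829685 0.22589588 0.06427952]]
```

```bash
cat >> h.py <<'E'
G=np.array([.5711,.2107,.1167]); YAW=np.radians(-11.8); TH=np.radians(54.5)
D=np.array([np.sin(TH)*np.cos(YAW),np.sin(TH)*np.sin(YAW),np.cos(TH)])
def orient(d,psi,sgn,back=0):
    """z along sgn*d, y=a = perpendicular to d. psi rotates a around d from the 'most downward' perpendicular; back tilts a about jaw axis"""
    dn=np.array([0,0,-1.]); a=dn-d*(dn@d); a/=np.linalg.norm(a)
    a=R.from_rotvec(d*psi).apply(a); z=sgn*d
    M=np.column_stack([np.cross(a,z),a,z])
    return M@R.from_euler('x',back).as_matrix()
def q(M): return R.from_matrix(M).as_quat(scalar_first=True)
def tcp(g,M): return np.asarray(g)+M[:,1]*bot.grip_depth
E
python3 - <<'E'
from h import *
print("home",q(orient(D,0,1)),bot.read_tool_rot())
PM=np.array([.5035,-.213,.019])
for sgn in (1,-1):
  for back in (-.3,0,.3):
    M=orient(D,0,sgn,back)
    for nm,g in (("pre",G-M[:,1]*.1),("grasp",G),("draw",G+.1*D),("up",G+.1*D+[0,0,.15])):
        j=bot.solve_ik(tcp(g,M),q(M)); print(sgn,back,nm,None if j is None else np.round(j,2))
    # finals: rigid -> same sgn/back
    for az in range(-180,180,30):
      for psi in (-60,-30,0,30,60):
        d=np.array([np.cos(np.radians(az)),np.sin(np.radians(az)),-1])/2**.5
        F=orient(d,np.radians(psi),sgn,back); g=PM+[0,0,.1]-.147*d
        j=bot.solve_ik(tcp(g,F),q(F))
        if j is not None: print("   F",az,psi,np.round(j,2))
print(bot.read_clock())
E
```

```text
home [-0.5606816   0.28877    -0.35533141  0.68991856] [-0.57072034  0.57075333  0.41742206 -0.41746587]
1 -0.3 pre [ 0.33  0.25 -0.46  0.59 -0.16 -2.62]
1 -0.3 grasp [ 0.3   0.4  -0.52  0.37 -0.15 -2.65]
1 -0.3 draw [ 0.24  0.44 -0.28  0.56 -0.14 -2.72]
1 -0.3 up [ 0.24  0.33 -0.04  0.91 -0.14 -2.72]
   F -180 -60 [-0.9   1.02  0.13  1.85  1.23 -2.1 ]
   F -180 -30 [-0.88  0.46 -0.64  0.13  1.16 -0.81]
   F -180 0 [-0.72  0.3  -1.04 -0.72  0.62 -0.39]
   F -180 30 [-0.39  0.41 -1.17 -1.19 -0.14 -0.33]
   F -180 60 [-0.11  0.73 -1.05 -1.57 -0.86 -0.51]
   F -150 -30 [-0.82  0.77 -0.07  1.39  1.08 -1.89]
   F -150 0 [-0.81  0.35 -0.75  0.05  1.03 -1.09]
   F -150 30 [-0.65  0.37 -1.21 -1.12  0.58 -0.66]
   F -120 -30 [-0.71  0.98  0.29  1.91  0.76 -2.35]
   F -120 0 [-0.81  0.61 -0.28  1.17  1.01 -2.13]
   F -120 30 [-0.84  0.31 -0.95 -0.2   1.13 -1.41]
   F -90 0 [-0.74  0.81  0.04  1.71  0.71 -2.67]
   F -90 30 [-0.89  0.62 -0.39  1.25  1.06 -2.73]
   F -60 0 [-0.64  0.94  0.27  1.95  0.35 -2.94]
   F -60 30 [-0.84  0.83 -0.04  1.76  0.68  3.09]
   F -60 60 [-1.01  0.87 -0.32  1.7  
[... 14066 characters left out ...]
]
   F 60 0 [-0.27  0.65 -0.19  1.17 -1.03 -1.07]
   F 60 30 [-0.36  1.02  0.39  1.95 -0.78 -0.8 ]
   F 90 -30 [-0.44  0.38 -1.18 -1.11 -0.54 -2.5 ]
   F 90 0 [-0.27  0.39 -0.68  0.02 -1.02 -2.11]
   F 90 30 [-0.26  0.82  0.05  1.41 -1.09 -1.3 ]
   F 120 -60 [-0.99  0.74 -1.19 -1.71  0.92 -2.65]
   F 120 -30 [-0.7   0.4  -1.22 -1.23  0.18 -2.82]
   F 120 0 [-0.36  0.33 -0.99 -0.72 -0.59 -2.78]
   F 120 30 [-0.2   0.51 -0.55  0.09 -1.15 -2.42]
   F 120 60 [-0.18  1.09  0.31  1.92 -1.26 -1.08]
   F 150 -30 [-0.86  0.39 -1.04 -0.87  0.79  3.11]
   F 150 0 [-0.54  0.31 -1.1  -0.92  0.01  3.13]
   F 150 30 [-0.23  0.44 -0.95 -0.84 -0.76 -3.14]
   F 150 60 [-0.1   0.67 -0.66 -0.65 -1.37 -3.13]
1.2
```

Run:
```python
from h import *
M=orient(D,0,-1)
bot.move_pose(tcp(G-M[:,1]*.13,M),q(M))
bot.set_gripper(.6,grasp_force=50)
E=wristE(); im=bot.camera("wrist"); np.save("E1.npy",E)
cv2.imwrite("pics/w1raw.png",im[:,:,::-1])
im=im[:,:,::-1].copy()
for s in (-91,-43,24,42,100,147):
    p=proj("wrist",G+D*s/1000,E)[0]; print(s,p); cv2.circle(im,tuple(int(round(t)) for t in p),3,(0,255,0),1)
cv2.imwrite("pics/w1.png",im); print(bot.read_clock(),bot.read_gripper_width())
```

```text
-91 [321.75664352  94.78382114]
-43 [321.69225319 150.6591887 ]
24 [321.61248374 220.21209425]
42 [321.59287854 237.362777  ]
100 [321.53442529 288.63253268]
147 [321.49186013 326.09709756]
3.3167 0.6000543935491311
```

View pics/w1.png

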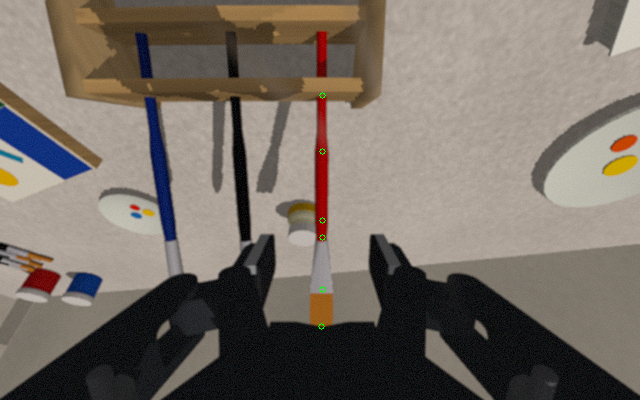

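Run:
```python
from h import *
M=orient(D,0,-1); g=G-.005*D
print(bot.move_linear(tcp(g,M),speed=.1,until_force=6))
print(bot.read_ft_force())
bot.set_gripper(0.0,grasp_force=50)
print(bot.read_gripper_width(),np.round(bot.read_ft_force(),2),bot.read_clock())
im=bot.camera("wrist"); cv2.imwrite("pics/w2.png",im[:,:,::-1])
```

```text
False
[ 0.0381133   0.33388789 -0.35685397]
0.13075184389129751 [-0.34 -0.53  0.62] 5.2083
```

View pics/w2.png

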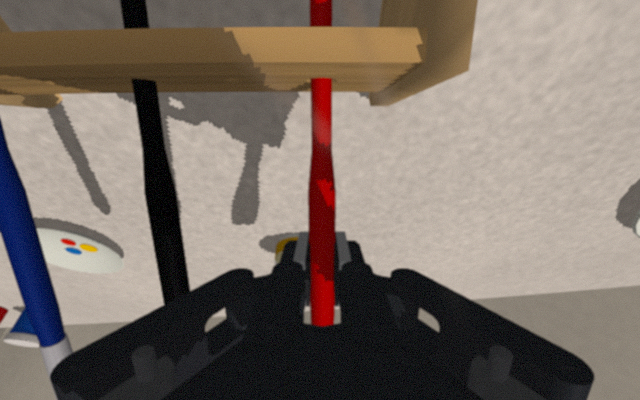

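The handle (column 322) lies between the closed pads, and forces are low. Next I'll draw it out along its axis.

Run:
```python
from h import *
M=orient(D,0,-1); g=G-.005*D
print(bot.move_linear(tcp(g+.03*D,M),speed=.06,until_force=15),np.round(bot.read_ft_force(),2))
print(bot.move_linear(tcp(g+.10*D,M),speed=.08,until_force=15),np.round(bot.read_ft_force(),2))
bot.move_linear(tcp(g+.10*D+[0,0,.13],M),speed=.15)
print(bot.read_gripper_width(),bot.read_clock())
for c in ("wrist","scene"):
    im=bot.camera(c); cv2.imwrite(f"pics/{c}3.png",im[:,:,::-1])
```

```text
False [-0.54 -0.28 -0.78]
False [-0.24  0.19 -0.75]
0.1317310578599852 7.95
```

View pics/wrist3.png

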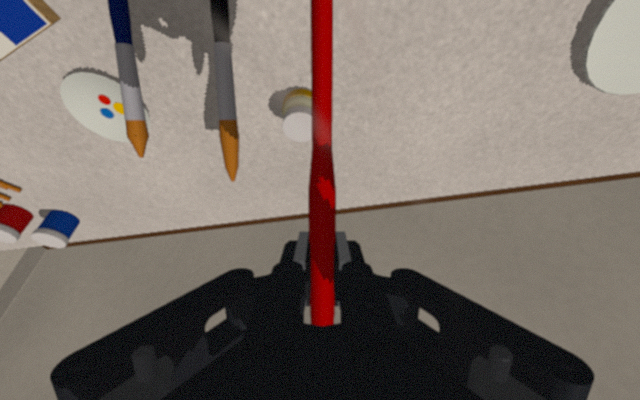

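View pics/scene3.png

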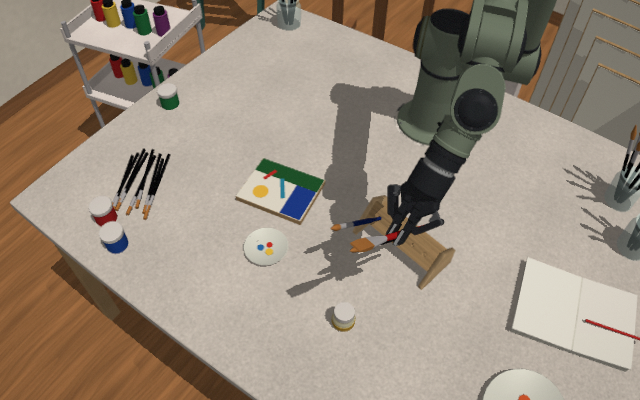

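Run:
```python
import cv2,numpy as np
a=cv2.resize(cv2.imread("pics/scene3.png")[150:230,230:330],None,fx=4,fy=4,interpolation=cv2.INTER_CUBIC)
b=cv2.resize(cv2.imread("pics/top0.png")[195:280,340:440],None,fx=4,fy=4,interpolation=cv2.INTER_CUBIC)[:320]
cv2.imwrite("pics/p1.png",np.hstack([a,b]))
```

```text
(no output)
```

View pics/p1.png

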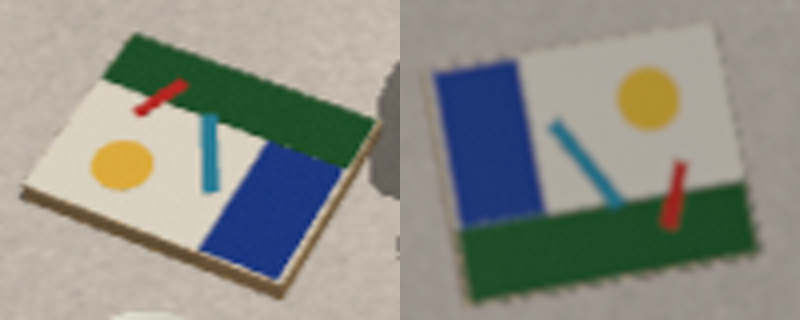

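Run:
```python
from h import *
ob={"scene":np.array([[379,122],[138,33],[24,186],[283,287]])/4+[230,150],"top":np.array([[68,303],[360,250],[313,22],[30,70]])/4+[340,195]}
def c(v):
    L=np.array([[-.08,.1],[-.08,-.1],[.08,-.1],[.08,.1]]);C,S=np.cos(v[2]),np.sin(v[2])
    return np.column_stack([L@np.array([[C,S],[-S,C]])+v[:2],np.full(4,.019)])
for use in (["scene"],["top"],["scene","top"]):
    r=least_squares(lambda v:np.concatenate([(proj(k,c(v))-ob[k]).ravel() for k in use]),[.5,-.21,-.2]); print(use,r.x.round(4),r.fun.round(1))
```

```text
['scene'] [ 0.5059 -0.2094  0.1666] [ 1.2 -0.  -0.8 -0.4 -0.4 -0.1 -0.   0.3]
['top'] [ 0.5082 -0.2165  0.1694] [-0.1  0.8  0.8  0.9  0.6 -0.9 -1.3 -0.9]
['scene', 'top'] [ 0.5068 -0.2133  0.1685] [-0.1 -0.5 -2.1 -0.8 -1.7 -0.4 -1.3 -0.2 -1.3  1.3 -0.4  1.5 -0.6 -0.4
 -2.5 -0.4]
```

Run:
```python
from h import *
az=np.radians(-60); d=np.array([np.cos(az),np.sin(az),-1])/2**.5
F=orient(d,0,-1); tip=np.array([.507,-.213,.119]); g=tip-.152*d
for h in (.15,0): print(bot.solve_ik(tcp(g+[0,0,h],F),q(F)).round(2))
bot.move_pose(tcp(g+[0,0,.15],F),q(F))
print(bot.read_clock())
for c in ("wrist","scene"):
    im=bot.camera(c); cv2.imwrite(f"pics/{c}4.png",im[:,:,::-1])
```

```text
[-0.61  0.63  0.32  2.    0.31  0.32]
[-0.61  0.72  0.1   1.69  0.31  0.32]
9.475
```

View pics/wrist4.png

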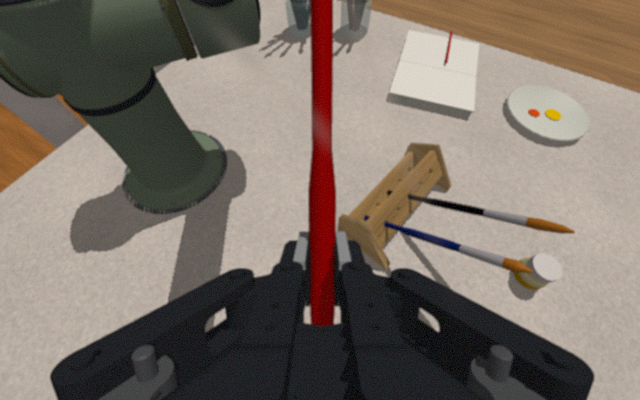

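View pics/scene4.png

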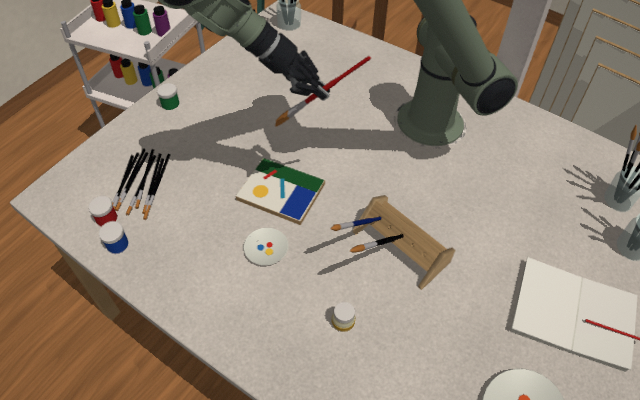

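Run:
```python
from h import *
az=np.radians(-60); d=np.array([np.cos(az),np.sin(az),-1])/2**.5
F=orient(d,0,-1); tip=np.array([.507,-.213,.119]); g=tip-.152*d
bot.move_linear(tcp(g,F),speed=.1); bot.wait(.5)
print(bot.read_clock(),bot.read_position()-tcp(g,F),np.abs(bot.read_joint_vel()).max())
for c in ("scene","top"):
    im=bot.camera(c)[:,:,::-1].copy()
    print(c,[(round(x["confidence"],2),np.round(x["bbox"]).tolist()) for x in bot.search_frame(c,"red_brush_tip")[:2]])
    print(proj(c,np.array([tip,tip-.047*d,tip-.105*d,tip-.295*d])).round(1).tolist())
    p=proj(c,tip)[0]; x,y=np.clip((p-[75,60]).astype(int),0,None)
    cv2.imwrite(f"pics/{c}5.png",cv2.resize(im[y:y+120,x:x+150],None,fx=5,fy=5,interpolation=cv2.INTER_CUBIC)); print("off",x,y)
```

```text
11.725 [ 7.93451687e-06 -1.69815575e-05  7.04190191e-06] 0.0012849237487238528
scene [(0.67, [279.0, 108.0, 87.0, 57.0]), (0.43, [333.0, 218.0, 49.0, 15.0])]
[[278.3, 163.8], [290.4, 156.0], [306.2, 145.9], [363.9, 109.3]]
off 203 103
top [(0.31, [245.0, 137.0, 16.0, 25.0])]
[[395.4, 232.5], [386.4, 238.6], [374.2, 246.7], [323.3, 280.7]]
off 320 172
```

View pics/scene5.png

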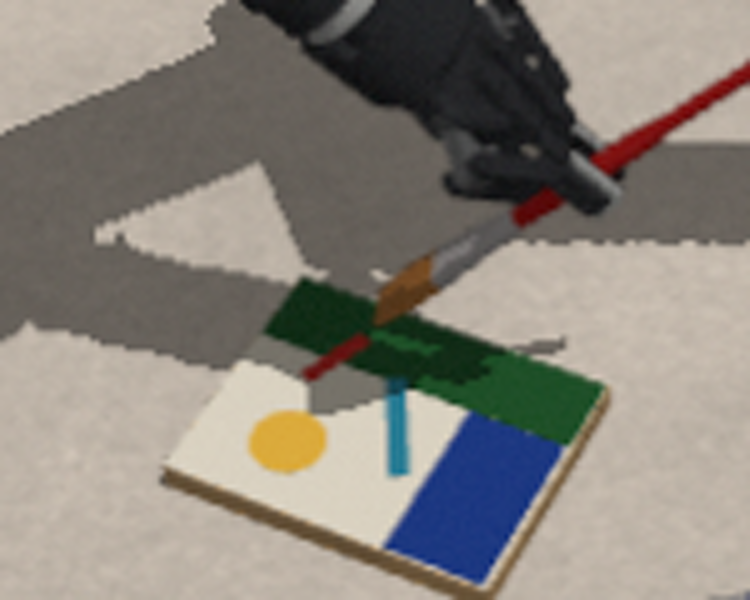

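View pics/top5.png

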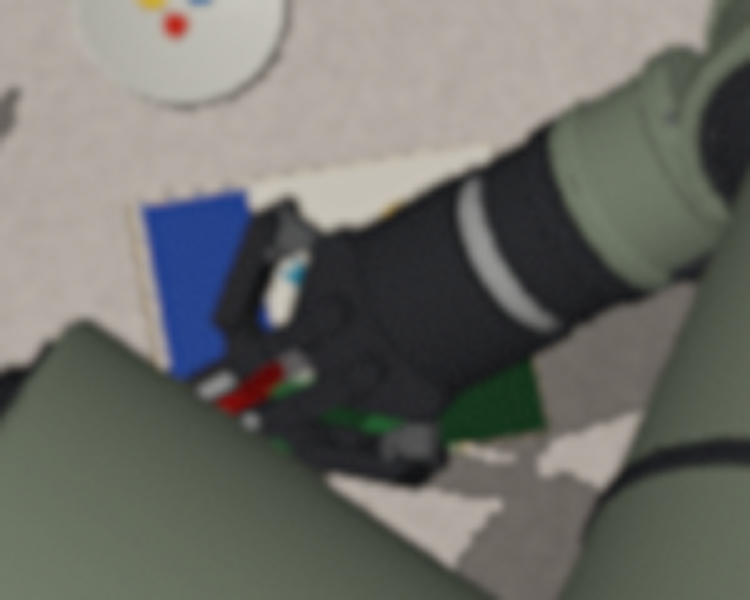

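Run:
```python
from h import *
print(bot.read_gripper_width(),np.round(bot.read_ft_force(),2)); bot.close_job(); print(bot.read_clock())
```

```text
0.13361574107491772 [ 0.64  0.03 -0.4 ]
the job is handed in; nothing more can be done
the job is handed in; nothing more can be done
```

I gripped the red brush by its wooden handle at 50 N and drew it 100 mm along its axis, clear of the stand. I then turned it over and handed the job in with the bristles aimed about 45° down, their tip about 100 mm above the panel's middle. The arm was still, and the last clock reading before handing in was 11.7 s.

- **Arm:** it reached its target to within 0.02 mm. The force on the tool stayed under about 1.1 N at every reading I took. The gripper opening stayed at 0.13, so the brush did not slip.
- **Brush tip:** in the scene camera the bristle tip showed about 2 px (roughly 5 mm) lower than predicted, and the brush angle matched to about 2°.
- **Panel middle:** the scene and top cameras disagreed by about 7 mm in y on where the panel's middle is, and I aimed between them.
- **Not confirmed:** the top camera could not check the tip because the arm and gripper hid it. The network also did not find the tip there, and gave only a false box at the paint pot.
- **Other things:** after the draw, the scene picture showed the black and blue brushes still standing in the stand. The pot and saucer were where they started, and nothing had touched the panel.

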